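# Raise the glue warmer by four clicks

## Robot

A 7-joint arm with a two-finger parallel gripper is mounted at the origin on the work surface. World frame = base frame: x ahead of the robot, y to its left, z up, the work surface at z = 0. Lengths are in m, angles in rad, forces in N, time in s.
With the tool pointing down it reaches from about 0.425 to 0.925 m from the base axis. Payload 6.8 kg.
Tool frame: the origin (TCP) lies on the centre line of the jaws, within the pads' length; the fingertips stand 14 mm ahead of it and the grasp point (between the pads) lies 5 mm behind it (r.nose_length is the distance from the TCP to the fingertips, in m); z points along the fingers, y is the direction in which the jaws open and shut (so a half turn about z gives the same grasp; the last joint's range is limited). The gripper opens to 85 mm and grips with 20 to 120 N. Pads are 22 mm wide; open, the fingers measure 114 mm over their backs; the gripper's body (76 mm by 85 mm) begins 54 mm behind the grasp point. The pads swing forward as they close: fully open they stand 13 mm farther back than shut.
Start: joints at [-1.44, 0.477, 0.022, 1.555, -0.011, 1.109, -0.083], TCP at [0.16, 0.656, 0.245] pointing down, gripper open.
Joint ranges: [-2.96, 2.96], [-0.34, 2.1], [-1.41, 1.46], [0.24, 2.44], [-1.37, 4.51], [0.17, 1.92], [-2.96, 2.96]. Speed limits (rad/s): [2.39, 2.39, 3.14, 3.14, 3.14, 3.14, 3.14].

## Interface

Orientations are given as a rotation vector (axis times angle).
In Python, from bench import r, imaging, look_for, outline_of gives the robot as it stands. The module is installed in compiled form; this text tells all that it offers.
- The arm moves only by the tool carry_out, never from a script. Its arguments are lists of equal length, an entry for each row: "offset": the shift along the tool's x, y, z as a fraction of full scale, a list of three; "turn": the turn, a rotation vector about the tool's x, y, z as a fraction of full scale, a list of three. A call has 1 to 8 rows; each row is the pose to reach, as a shift and turn from the pose commanded when the call began, along the tool's axes at that moment; what a row does not reach only later rows make up. Full scale, the value 1, is 0.5 m for a shift and 1.5 rad for a turn. A row lasts 1/10 s, in which the tool goes at most 50 mm and 8.59 degrees, less where a joint would pass 70% of its speed; a pose out of reach is approached as far as the arm can. A call with a number of a shift or a turn outside -1 to 1 is refused whole. A call with a gripper value outside its range is refused whole. "hand" is the closure, from 0 (fully open) to 1 (shut), set as the call begins (left out, the last holds). The fingers move at their own pace and stop on an object; "force" is the grip in N (left out, the last holds). Time passes only in rows, so rows that repeat a pose let the fingers close. It gives the time, the measured TCP pose, the force and the opening at its end, in the units of the state.
- r.get_obs(): the state, without advancing time (a new reading comes with each control period).
- imaging.grab_frame(name): name is "scene" or "top" or "wrist"; returns a dict with "pixels" (480x640x3 uint8, red, green, blue), "fx", "fy", "cx", "cy" (pixels), "R" (3x3) and "t" (3): a world point X has camera coordinates R X + t. Camera axes: x right, y down, z forward; pixel columns grow to the right and rows downward; lengths in m; the calibration is good to about 2 mm. A picture is of the moment at which its call begins. There is no depth.
- r.hand_in(): hands the job in, once; it reports no verdict.
Trained networks look in the newest picture that a camera, given by its name, has taken for a name from the list of things; names that differ only in an ending like _2 or _b are one class to them, and where a whole thing is asked for, a point or a joint stands for the part that bears it (a point fixed in the world has none). Each returns a list of dicts, best first, with "score" (0 to 1); they miss things now and then, are a little off and sometimes report something else, mostly with a low value. They report only what shows in the picture. A call takes as long as a camera call.
- look_for(query, camera): "xyz" ([x, y, z] in m, in the coordinates of the camera as it stood for that picture, good to about 4 mm: the middle of the surface that is visible of it).
- outline_of(query, camera): "region" (480x640 bool, what is visible of it).
The state is a dict: "clock": time; "joints": joint angles; "qvel": joint speeds; "tau": joint torques, N m; "tcp_pos": TCP position; "orientation": TCP orientation; "contact_force": force on the tool from outside, world axes, zero at the start; "moment": the same for the moment, N m; "grip_width": finger opening in m.
Only numpy, scipy, OpenCV 4.12 (cv2) and the standard library are available. Lean on these libraries where they do the work, as an engineer would, in place of code of your own. Each camera call takes 0.05 s, during which the arm holds its last target. There are 200 camera calls.

## Task

On the glue warmer, push the red fin of the black click-stop dial round with a fingertip, clockwise seen from above, by exactly four clicks from where it stands, never going past the fourth click and never pinching the fin between the fingers. Then press the green start button right down and let it go. Leave the pot lid, jars, mug, brush and finial where they are.

Things in the scene. Friction and masses are not known exactly. Their poses are not given: they have to be found in the camera images.
- warmer: the glue warmer, a white box 170 x 340 mm fixed to the table, its flat deck 70 mm up. Origin under its middle on the table; x from its front (robot side) to its back, y along its length to its aluminium pot, z up. The pot (radius 60 mm, centre 98 mm along +y) rises 34 mm above the deck, 56 mm with its lid. A flat dark scale plate of radius 62 mm lies round the dial; its dots mark the clicks.
- dial_axis (a point): point on the dial's upright axis, level with the top of the fin, 105 mm above the table. The dial is a flat black disc of radius 46 mm, its top 85 mm above the table.
- fin_mid (a point): middle of the dial's red fin, 28 mm from the dial axis, 95 mm above the table. The fin stands on the disc, 21 mm high, 14 mm thick, running radially from 12 to 44 mm from the axis, a white line on top. x points outward along the fin, y to the side to push on (trailing side for clockwise), z up. At the start it points 210 degrees counter-clockwise from the warmer's x.
- dial (a joint): dial angle in rad, 0 at the start, growing clockwise seen from above; range -1.05 to 4.19. It clicks into a rest every 30 degrees (0.524 rad); the fourth click rests at 2.094. From a rest it resists for the first half of a click (peaking at 3 to 7 N at the fin's middle), then springs ahead by itself into the next rest and stays there.
- start_top (a point): centre of the top of the green round start button (radius 14 mm, its top 85 mm above the table) on the warmer's deck, about 105 mm from the dial axis towards the end away from the pot; pressed straight down, travel 6 mm, 5 N at the bottom; it springs back.
- start (a joint): how far the start button is pressed, m: 0 up, 0.006 right down.
- lid_mid (a point): centre of the loose aluminium pot lid (radius 63 mm, 22 mm high with its knob) lying on the pot.
- mug_mid (a point): centre of the loose red mug (radius 38 mm, 90 mm high) beyond the pot end of the warmer.
- bole_mid (a point): centre of the loose terracotta-coloured clay jar (radius 32 mm, 75 mm high) behind the warmer.
- varnish_mid (a point): centre of the loose amber varnish jar (radius 28 mm, 110 mm high) beyond the button end of the warmer.
- finial_mid (a point): centre of the loose gilt finial (radius 28 mm, 96 mm high) behind the warmer.
- brush_grip (a point): middle of the handle of the loose brush, 170 mm long, lying in front of the warmer.

How it is judged:
By the outcome, as a careful person would: the job done as asked, in the order asked, and still so for the second after the job is handed in, with the robot touching nothing.
It also fails if it takes over 54 s, if anything falls off the work surface, if the arm or the gripper's body presses on something with over 40 N, if the wrist force passes 120 N, or if a joint passes its speed limit or range.

## Working session

There is one attempt and no reset: what is moved stays moved. The work goes in short steps, Python scripts to look and compute and a tool call to move; the robot and the scene stay as the last step left them, time stands still between calls to the robot, and variables do not carry over. Pictures are saved under pics/ and viewed, about 8 in all and at most 12, crops included, and the job is handed in when it is done.

Besides the shell and the picture viewer there is one more tool, called after "Call:" by a JSON object that holds its "api" and its "payload", one argument or row to a line. carry_out: Moves the arm, as the interface text tells. Shift numbers are shares of 0.5 m and turn numbers shares of 1.5 rad, none past 1 either way. Its arguments: {"type":"object","properties":{"offset":{"type":"array","items":{"type":"array","items":{"type":"number","minimum":-1,"maximum":1}}},"turn":{"type":"array","items":{"type":"array","items":{"type":"number","minimum":-1,"maximum":1}}},"hand":{"type":"number"},"force":{"type":"number"}},"required":["offset","turn"]}

```bash
mkdir -p pics
cat > h.py <<'E'
import numpy as np, cv2
from scipy.spatial.transform import Rotation as Ro
from bench import r, imaging, look_for, outline_of
def grab(n,save=None):
    f=imaging.grab_frame(n)
    if save: cv2.imwrite('pics/'+save,cv2.cvtColor(f['pixels'],cv2.COLOR_RGB2BGR))
    return f
def world(f,p): return np.array(f['R']).T@(np.array(p)-np.array(f['t']))
def plane(f,uv,z):
    R=np.array(f['R']);t=np.array(f['t']);c=-R.T@t
    d=R.T@np.array([(uv[0]-f['cx'])/f['fx'],(uv[1]-f['cy'])/f['fy'],1]);return c+d*(z-c[2])/d[2]
def proj(f,X):
    c=np.array(f['R'])@np.array(X)+np.array(f['t']);return np.array([f['fx']*c[0]/c[2]+f['cx'],f['fy']*c[1]/c[2]+f['cy']])
E
python3 - <<'E'
from h import *
np.set_printoptions(precision=4,suppress=True)
o=r.get_obs();print(o, r.nose_length)
for cam in ['scene','top']:
    f=grab(cam,cam+'1.png')
    for q in ['dial_axis','fin_mid','start_top','lid_mid','mug_mid','varnish_mid','finial_mid','bole_mid','brush_grip']:
        l=look_for(q,cam)
        print(cam,q,[(round(x['score'],2),world(f,x['xyz'])) for x in l[:2]])
    print(-np.array(f['R']).T@np.array(f['t']))
E
```

```text
{'clock': 0.0, 'joints': array([-1.4401,  0.4778,  0.0223,  1.5565, -0.0115,  1.1093, -0.0831]), 'qvel': array([ 0.0002,  0.0012, -0.0007,  0.0001,  0.0001, -0.0003,  0.0017]), 'tau': array([ -0.0005, -59.645 ,   1.608 , -28.1188,   0.0126,   0.0094,
        -0.    ]), 'tcp_pos': array([0.1595, 0.6553, 0.2443]), 'orientation': array([-0.3741, -3.1192,  0.0028]), 'contact_force': array([0.3246, 0.0599, 0.313 ]), 'moment': array([ 0.0062,  0.0102, -0.0722]), 'grip_width': 0.08555465200552351} 0.014
scene dial_axis [(0.65, array([ 0.5702, -0.0167,  0.0683]))]
scene fin_mid [(0.89, array([ 0.515 , -0.0296,  0.084 ]))]
scene start_top [(0.64, array([ 0.5079, -0.1308,  0.0844]))]
scene lid_mid []
scene mug_mid [(0.65, array([0.5821, 0.2531, 0.0514]))]
scene varnish_mid [(0.91, array([ 0.542 , -0.2321,  0.079 ])), (0.6, array([ 0.519 , -0.0302,  0.0841]))]
scene finial_mid [(0.83, array([ 0.7145, -0.0604,  0.0598]))]
scene bole_mid [(0.9, array([0.6999, 0.0709, 0.0726]))]
scene brush_grip [(0.79, array([0.3896, 0.0961, 0.0202])), (0.27, array([ 0.5678, -0.0107,  0.0691]))]
[0.9349 0.2896 0.7419]
top dial_axis [(0.86, array([ 0.5232, -0.0418,  0.067 ]))]
top fin_mid [(0.57, array([ 0.5132, -0.0358,  0.0867]))]
top start_top [(0.66, array([ 0.5054, -0.134 ,  0.0883]))]
top lid_mid [(0.91, array([0.5285, 0.0956, 0.1125]))]
top mug_mid []
top varnish_mid [(0.61, array([ 0.5235, -0.2393,  0.1144])), (0.58, array([0.5289, 0.0947, 0.1088]))]
top finial_mid [(0.57, array([ 0.7003, -0.0692,  0.0705]))]
top bole_mid [(0.83, array([0.685 , 0.0578, 0.0794]))]
top brush_grip [(0.56, array([0.3777, 0.0906, 0.0164]))]
[0.4552 0.0411 1.1373]
```

Run:
```python
import cv2
a=cv2.imread('pics/top1.png');b=cv2.imread('pics/scene1.png')
cv2.imwrite('pics/both1.png',cv2.vconcat([a,b])[:, :] if 0 else cv2.resize(cv2.hconcat([a,b]),(800,300),interpolation=cv2.INTER_AREA))
```

```text
(no output)
```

View pics/top1.png

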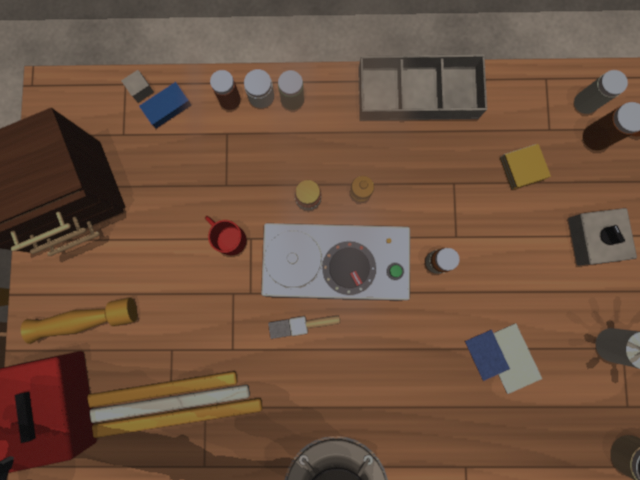

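View pics/scene1.png

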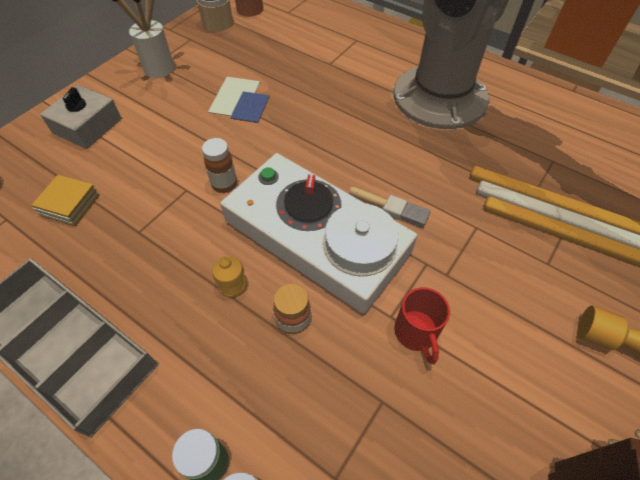

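The top view shows the dial at about (349,268), with its fin pointing down and right to (358,280). The green button is at (396,271) and the lid at (293,258). In the scene view the fin is at (311,183), the button at (268,175) and the varnish jar at (219,165). I'll close the hand, move the arm over, and take a closer look with the wrist camera.

Call:
{"api": "carry_out", "payload": {
  "offset": [
    [-0.684,-0.359,-0.11],
    [-0.684,-0.359,-0.11],
    [-0.684,-0.359,-0.11],
    [-0.684,-0.359,-0.11],
    [-0.684,-0.359,-0.11],
    [-0.684,-0.359,-0.11],
    [-0.684,-0.359,-0.11],
    [-0.684,-0.359,-0.11]
  ],
  "turn": [
    [0,0,0.53],
    [0,0,0.53],
    [0,0,0.53],
    [0,0,0.53],
    [0,0,0.53],
    [0,0,0.53],
    [0,0,0.53],
    [0,0,0.53]
  ],
  "hand": 1,
  "force": 40
}}

```text
clock: 1.8
tcp_pos: [0.4518, 0.398, 0.3012]
orientation: [1.555, 2.729, 0.001]
contact_force: [0.6, 0.3, -0.2]
grip_width: 0.0001
```

Call:
{"api": "carry_out", "payload": {
  "offset": [
    [-0.788,-0.466,0],
    [-0.788,-0.466,0],
    [-0.788,-0.466,0],
    [-0.788,-0.466,0],
    [-0.788,-0.466,0],
    [-0.788,-0.466,0],
    [-0.788,-0.466,0],
    [-0.788,-0.466,0]
  ],
  "turn": [
    [0,0,0],
    [0,0,0],
    [0,0,0],
    [0,0,0],
    [0,0,0],
    [0,0,0],
    [0,0,0],
    [0,0,0]
  ]
}}

```text
clock: 2.6
tcp_pos: [0.4504, -0.0014, 0.3007]
orientation: [1.552, 2.731, 0.002]
contact_force: [1.6, 0.3, 0.6]
grip_width: -0.0
```

Run:
```python
from h import *
np.set_printoptions(precision=4,suppress=True)
o=r.get_obs();print(o['tcp_pos'],o['orientation'],o['joints'])
f=grab('wrist','wrist1.png')
print(-np.array(f['R']).T@np.array(f['t']),np.array(f['R']),f['fx'])
for q in ['dial_axis','fin_mid','start_top']:
    print(q,[(round(x['score'],2),world(f,x['xyz'])) for x in look_for(q,'wrist')[:2]])
```

```text
[ 0.4504 -0.0014  0.3007] [1.5521 2.7309 0.0021] [-0.683   0.0215  0.5674  2.026  -0.0139  1.0963  0.4277]
[0.4097 0.0657 0.4285] [[ 0.8591  0.5118  0.0016]
 [ 0.4865 -0.8176  0.308 ]
 [ 0.1589 -0.2638 -0.9514]] 413.0828762982053
dial_axis [(0.75, array([ 0.4886, -0.0056,  0.0707]))]
fin_mid [(0.72, array([ 0.5133, -0.034 ,  0.0835])), (0.62, array([0.6764, 0.0611, 0.0699]))]
start_top []
```

View pics/wrist1.png

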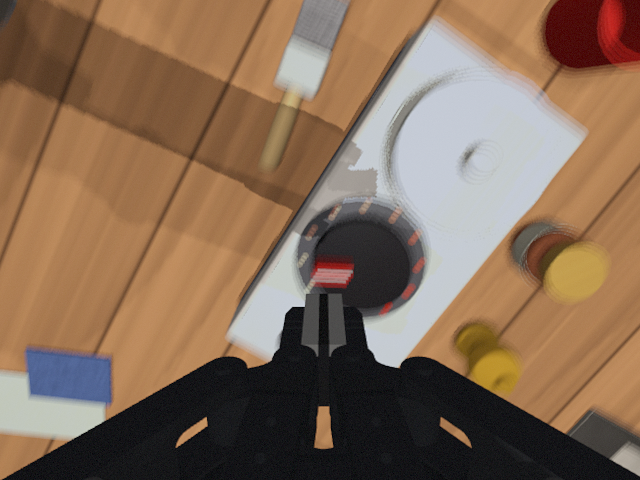

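The frame is motion-blurred, with the fin at about (333,273) and the dial at about (362,255). I'll hold still, lift slightly, and take it again.

Call:
{"api": "carry_out", "payload": {
  "offset": [
    [-0.04,0.0,0],
    [-0.04,0,0],
    [-0.04,0,0],
    [-0.04,0,0],
    [-0.04,0,0]
  ],
  "turn": [
    [0,0,0],
    [0,0,0],
    [0,0,0],
    [0,0,0],
    [0,0,0]
  ]
}}

```text
clock: 3.3
tcp_pos: [0.4607, -0.0156, 0.3002]
orientation: [-1.55, -2.732, 0.0]
contact_force: [0.3, -0.9, 0.3]
grip_width: 0.0
```

Run:
```python
from h import *
np.set_printoptions(precision=4,suppress=True)
f=grab('wrist','wrist2.png');o=r.get_obs();print(o['tcp_pos'],o['orientation'],abs(o['qvel']).max())
import pickle;pickle.dump(f,open('f2.pkl','wb'))
for q in ['dial_axis','fin_mid','start_top','dial','warmer']:
    print(q,[(round(x['score'],2),world(f,x['xyz'])) for x in look_for(q,'wrist')[:2]])
# red mask -> fin ; rectify deck plane at z=.106
im=cv2.cvtColor(f['pixels'],cv2.COLOR_RGB2BGR)
def rect(z,x0,x1,y0,y1,s=4000):
    W=int((y1-y0)*s*.5);H=int((x1-x0)*s*.5);s=s*.5
    src=np.float32([proj(f,[x,y,z]) for x,y in [(x1,y1),(x1,y0),(x0,y0),(x0,y1)]])
    M=cv2.getPerspectiveTransform(src,np.float32([[0,0],[W,0],[W,H],[0,H]]))
    return cv2.warpPerspective(im,M,(W,H))
A=rect(.085,.44,.62,-.19,.06);B=rect(.106,.44,.62,-.19,.06)
cv2.imwrite('pics/rect2.png',cv2.resize(cv2.vconcat([A,B]),None,fx=.8,fy=.8))
print(A.shape)
```

```text
[ 0.4607 -0.0158  0.3002] [-1.5506 -2.7319 -0.0001] 0.007130219577842085
dial_axis [(0.69, array([ 0.4935, -0.0122,  0.069 ]))]
fin_mid [(0.72, array([ 0.5088, -0.0336,  0.0866])), (0.21, array([0.5272, 0.0965, 0.1091]))]
start_top [(0.56, array([0.381 , 0.0772, 0.0141]))]
dial [(0.63, array([ 0.5148, -0.0322,  0.0868]))]
warmer [(0.62, array([ 0.489 , -0.0144,  0.0664]))]
(360, 500, 3)
```

View pics/rect2.png

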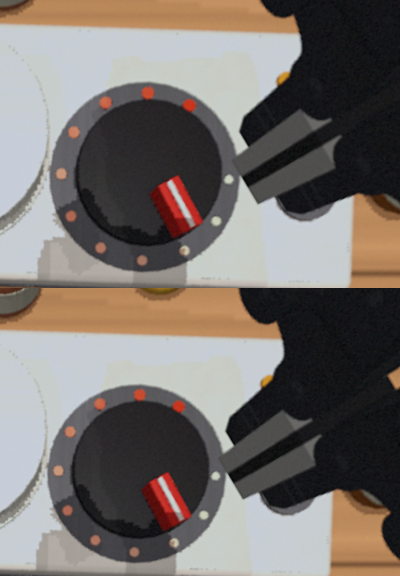

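The rectified views (1.6 px/mm) show the disc centre at (149,172), giving an axis of about (0.513, -0.033). The fin's white line runs from (157,476) to (181,520), about 208.6° in world terms, so the warmer's yaw is about -1.5°. The button is partly behind the fingers. I'll hover just behind the fin, above its top.

Call:
{"api": "carry_out", "payload": {
  "offset": [
    [-0.14,0.014,0],
    [-0.14,0.014,0],
    [-0.14,0.014,0.1],
    [-0.14,0.014,0.2],
    [-0.14,0.014,0.3],
    [-0.14,0.014,0.34],
    [-0.14,0.014,0.34],
    [-0.14,0.014,0.34]
  ],
  "turn": [
    [0,0,0.026],
    [0,0,0.026],
    [0,0,0.026],
    [0,0,0.026],
    [0,0,0.026],
    [0,0,0.026],
    [0,0,0.026],
    [0,0,0.026]
  ]
}}

```text
clock: 4.4
tcp_pos: [0.5032, -0.0734, 0.1308]
orientation: [1.606, 2.7, -0.0]
contact_force: [-0.5, 0.7, 1.5]
grip_width: -0.0001
```

```bash
cat >> h.py <<'E'
def rect(f,z,x0,x1,y0,y1,s=3000):
    im=cv2.cvtColor(f['pixels'],cv2.COLOR_RGB2BGR)
    W=int((y1-y0)*s);H=int((x1-x0)*s)
    src=np.float32([proj(f,[x,y,z]) for x,y in [(x1,y1),(x1,y0),(x0,y0),(x0,y1)]])
    return cv2.warpPerspective(im,cv2.getPerspectiveTransform(src,np.float32([[0,0],[W,0],[W,H],[0,H]])),(W,H))
def circ(p):
    A=np.c_[2*p,np.ones(len(p))];s=np.linalg.lstsq(A,(p**2).sum(1),rcond=None)[0];return s[:2],np.sqrt(s[2]+s[:2]@s[:2])
E
python3 - <<'E'
from h import *
import pickle
np.set_printoptions(precision=4,suppress=True)
f=pickle.load(open('f2.pkl','rb'))
# still image: disc & fin numerically
A=rect(f,.085,.44,.62,-.19,.06); hsv=cv2.cvtColor(A,cv2.COLOR_BGR2HSV)
gx=cv2.GaussianBlur(A.max(2),(5,5),0).astype(float)
c=np.array([.5125,-.033])
for it in range(3):
    pts=[]
    for a in np.deg2rad(np.arange(-20,190,4)):   # left/top half, world angle
        rr=np.arange(.036,.056,.0003); X=c[0]+rr*np.cos(a);Y=c[1]+rr*np.sin(a)
        g=gx[((.62-X)*3000).astype(int),((.06-Y)*3000).astype(int)]
        k=np.argmax(np.diff(g[::3]));pts.append([X[3*k+1],Y[3*k+1]])
    p=np.array(pts);cc,R=circ(p);d=abs(np.linalg.norm(p-cc,axis=1)-R);cc,R=circ(p[d<np.median(d)*2.5+1e-4]);c=cc
print('disc',c,R)
B=rect(f,.106,.44,.62,-.19,.06);h=cv2.cvtColor(B,cv2.COLOR_BGR2HSV)
m=((h[...,1]>150)&((h[...,0]<8)|(h[...,0]>172))&(h[...,2]>60)).astype(np.uint8)
m[:, :1]=0
ys,xs=np.nonzero(m);P=np.c_[.62-ys/3000,.06-xs/3000];k=np.linalg.norm(P-[.489,-.0456],axis=1)<.03
print('red rect',cv2.minAreaRect((P[k]*1000).astype(np.float32)))
f=grab('wrist','wrist3.png');o=r.get_obs();print(o['tcp_pos'],o['orientation'])
a=2*np.degrees(np.arctan2(o['orientation'][1],o['orientation'][0]));print('tool x ang',a%360)
E
```

```text
disc [ 0.5122 -0.0325] 0.045792784482578286
red rect ((486.7415771484375, -43.53578567504883), (32.49716567993164, 20.724430084228516), 28.442922592163086)
[ 0.5038 -0.0735  0.1316] [1.6049 2.6985 0.0017]
tool x ang 118.51797954013728
```

View pics/wrist3.png

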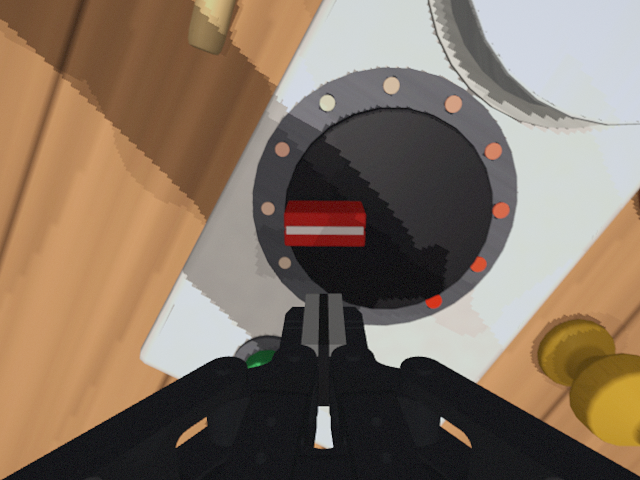

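The fingertips (323,297) sit square behind the fin (285–365, 200–245) and centred on it. The dial axis fits at (0.5122, -0.0325) with R = 45.8 mm. Next I lower to fin height and advance close to contact.

Call:
{"api": "carry_out", "payload": {
  "offset": [
    [0,0,0.025],
    [0,0,0.05],
    [0,0,0.05],
    [0.01,0,0.05],
    [0.02,0,0.05],
    [0.024,0,0.05],
    [0.024,0,0.05]
  ],
  "turn": [
    [0,0,0],
    [0,0,0],
    [0,0,0],
    [0,0,0],
    [0,0,0],
    [0,0,0],
    [0,0,0]
  ]
}}

```text
clock: 5.15
tcp_pos: [0.4969, -0.0622, 0.1055]
orientation: [1.605, 2.701, 0.001]
contact_force: [0.3, -0.2, -0.1]
grip_width: -0.0001
```

```bash
cat > arc.py <<'E'
import sys,numpy as np
x0,y0=map(float,sys.argv[1:3])  # TCP rel axis in tool frame, mm
for d in map(float,sys.argv[3:]):
    a=np.radians(d);c,s=np.cos(a),np.sin(a)
    print(d,[round((x0*c-y0*s-x0)/500,4),round((x0*s+y0*c-y0)/500,4),0],round(a/1.5,4))
E
python3 arc.py -18.8 -27.6 3 6 9 12 15 18 21 24
```

```text
3.0 [np.float64(0.0029), np.float64(-0.0019), 0] 0.0349
6.0 [np.float64(0.006), np.float64(-0.0036), 0] 0.0698
9.0 [np.float64(0.0091), np.float64(-0.0052), 0] 0.1047
12.0 [np.float64(0.0123), np.float64(-0.0066), 0] 0.1396
15.0 [np.float64(0.0156), np.float64(-0.0079), 0] 0.1745
18.0 [np.float64(0.0189), np.float64(-0.0089), 0] 0.2094
21.0 [np.float64(0.0223), np.float64(-0.0098), 0] 0.2443
24.0 [np.float64(0.0257), np.float64(-0.0105), 0] 0.2793
```

Call:
{"api": "carry_out", "payload": {
  "offset": [
    [0.003,-0.002,0],
    [0.006,-0.0036,0],
    [0.009,-0.005,0],
    [0.012,-0.0066,0],
    [0.0156,-0.008,0],
    [0.019,-0.009,0],
    [0.022,-0.01,0],
    [0.022,-0.01,0]
  ],
  "turn": [
    [0,0,0.035],
    [0,0,0.07],
    [0,0,0.105],
    [0,0,0.14],
    [0,0,0.175],
    [0,0,0.21],
    [0,0,0.244],
    [0,0,0.244]
  ]
}}

```text
clock: 5.95
tcp_pos: [0.4873, -0.0551, 0.1054]
orientation: [2.07, 2.363, 0.0]
contact_force: [0.8, 0.2, 0.7]
grip_width: 0.0
```

```bash
cat >> h.py <<'E'
C=np.array([.5122,-.0325])
def fin(f,guess=None):
    """world angle of fin from red pixels on its top plane, seen about C"""
    B=rect(f,.106,.44,.59,-.11,.045);h=cv2.cvtColor(B,cv2.COLOR_BGR2HSV)
    m=((h[...,1]>150)&((h[...,0]<8)|(h[...,0]>172))&(h[...,2]>60)).astype(np.uint8)
    n,l,st,ce=cv2.connectedComponentsWithStats(m)
    m=cv2.morphologyEx(m,cv2.MORPH_CLOSE,np.ones((13,13)));n,l,st,ce=cv2.connectedComponentsWithStats(m)
    out=[]
    for i in range(1,n):
        p=np.array([.59-ce[i][1]/3000,.045-ce[i][0]/3000])-C
        if st[i][4]>800 and np.linalg.norm(p)<.045:
            yy,xx=np.nonzero(l==i);R=cv2.minAreaRect(np.c_[.59-yy/3000,.045-xx/3000].astype(np.float32)*1000)
            out.append((st[i][4],'polar ang %.1f r %.1f'%(np.degrees(np.arctan2(p[1],p[0]))%360,1000*np.linalg.norm(p)),'rect',np.round(R[1],1),round(R[2],1)))
    return out
def state():
    o=r.get_obs();a=np.radians(2*np.degrees(np.arctan2(o['orientation'][1],o['orientation'][0])))
    d=o['tcp_pos'][:2]-C;x=np.array([np.cos(a),np.sin(a)]);y=np.array([np.sin(a),-np.cos(a)])
    print('t',o['clock'],'tcp',np.round(o['tcp_pos'],4),'toolx',round(np.degrees(a)%360,1),'rel axis in tool mm',np.round([1000*d@x,1000*d@y],1),'F',np.round(o['contact_force'],1),'j',np.round(o['joints'],2))
E
python3 - <<'E'
from h import *
f=grab('wrist','wrist4.png');state();print(fin(f))
E
```

```text
t 6.0 tcp [ 0.4874 -0.0552  0.1054] toolx 97.6 rel axis in tool mm [-19.2 -27.6] F [ 0.7 -0.8 -0.5] j [-0.54  0.44  0.65  2.14 -0.42  0.68  0.54]
[(np.int32(5484), 'polar ang 175.4 r 27.2', 'rect', array([31.3, 20.1]), 1.3)]
```

View pics/wrist4.png

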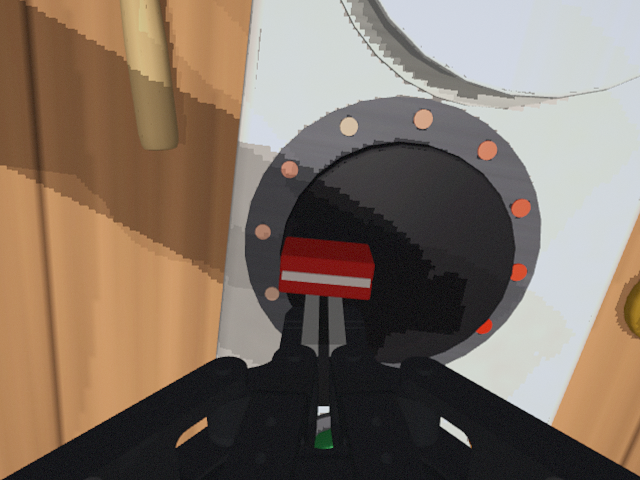

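The first click is done: the fin is now near 178.6°, with its white line running (282,275)–(370,283) and the fingertips just behind it. Second click: +30° about the axis.

```bash
python3 arc.py -19 -27.6 4 8 12 16 20 24 27 30 | sed 's/np.float64//g'
```

```text
4.0 [(0.0039), (-0.0025), 0] 0.0465
8.0 [(0.0081), (-0.0048), 0] 0.0931
12.0 [(0.0123), (-0.0067), 0] 0.1396
16.0 [(0.0167), (-0.0083), 0] 0.1862
20.0 [(0.0212), (-0.0097), 0] 0.2327
24.0 [(0.0257), (-0.0107), 0] 0.2793
27.0 [(0.0292), (-0.0112), 0] 0.3142
30.0 [(0.0327), (-0.0116), 0] 0.3491
```

Call:
{"api": "carry_out", "payload": {
  "offset": [
    [0.004,-0.0025,0],
    [0.008,-0.0048,0],
    [0.0123,-0.0067,0],
    [0.0167,-0.0083,0],
    [0.0212,-0.0097,0],
    [0.0257,-0.0107,0],
    [0.0292,-0.0112,0],
    [0.0327,-0.0116,0]
  ],
  "turn": [
    [0,0,0.0465],
    [0,0,0.093],
    [0,0,0.14],
    [0,0,0.186],
    [0,0,0.233],
    [0,0,0.279],
    [0,0,0.314],
    [0,0,0.349]
  ]
}}

```text
clock: 6.8
tcp_pos: [0.4796, -0.0403, 0.1054]
orientation: [2.612, 1.745, 0.0]
contact_force: [0.2, -0.0, -0.6]
grip_width: 0.0001
```

Run:
```python
from h import *
f=grab('wrist','wrist5.png');state();print(fin(f))
```

```text
t 6.85 tcp [ 0.4795 -0.0397  0.1053] toolx 67.4 rel axis in tool mm [-19.2 -27.5] F [ 0.   0.9 -1.2] j [-0.68  0.47  0.8   2.17 -0.53  0.7   0.09]
[(np.int32(5586), 'polar ang 151.9 r 26.5', 'rect', array([20.7, 31.3]), 70.1)]
```

Run:
```python
from h import *
f=grab('wrist','wrist6.png');state();print(fin(f))
B=np.hstack([rect(f,.106,.44,.59,-.11,.045,2400)]);cv2.imwrite('pics/rect6.png',B)
```

```text
t 6.9 tcp [ 0.4795 -0.0397  0.1053] toolx 67.6 rel axis in tool mm [-19.1 -27.5] F [0.3 0.2 0.2] j [-0.68  0.47  0.8   2.17 -0.53  0.7   0.09]
[(np.int32(5576), 'polar ang 149.6 r 26.6', 'rect', array([20.5, 31.3]), 67.6)]
```

View pics/rect6.png

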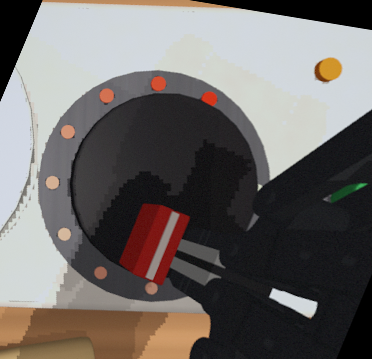

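The fin's white line runs (178,213)–(152,278), about 158°. It passed the hump and is still easing slowly into the second rest. I'll let it settle and measure the white line itself.

Call:
{"api": "carry_out", "payload": {
  "offset": [
    [0,0,0],
    [0,0,0],
    [0,0,0],
    [0,0,0],
    [0,0,0]
  ],
  "turn": [
    [0,0,0],
    [0,0,0],
    [0,0,0],
    [0,0,0],
    [0,0,0]
  ]
}}

```text
clock: 7.4
tcp_pos: [0.4794, -0.04, 0.1053]
orientation: [-2.611, -1.747, -0.0]
contact_force: [-0.9, -1.1, -0.7]
grip_width: -0.0002
```

```bash
cat >> h.py <<'E'
def line(f):
    B=rect(f,.106,.44,.59,-.11,.045);h=cv2.cvtColor(B,cv2.COLOR_BGR2HSV)
    m=((h[...,1]>150)&((h[...,0]<8)|(h[...,0]>172))&(h[...,2]>60)).astype(np.uint8)
    n,l,st,ce=cv2.connectedComponentsWithStats(cv2.morphologyEx(m,cv2.MORPH_CLOSE,np.ones((13,13))))
    i=1+np.argmax(st[1:,4]);w=(l==i)&(h[...,1]<110)&(h[...,2]>110)
    y,x=np.nonzero(w);P=np.c_[.59-y/3000,.045-x/3000]-C;c=P.mean(0);v=np.linalg.svd(P-c,full_matrices=False)[2][0];v*=np.sign(v@c)
    return len(P),'line dir %.1f, mid polar %.1f r %.1f'%(np.degrees(np.arctan2(v[1],v[0]))%360,np.degrees(np.arctan2(c[1],c[0]))%360,1000*np.linalg.norm(c))
E
python3 - <<'E'
from h import *
f=grab('wrist','wrist7.png');state();print(line(f))
import pickle;print('start',line(pickle.load(open('f2.pkl','rb'))))
E
python3 arc.py -19.1 -27.5 4 8 12 16 20 24 27 30 | sed 's/np.float64//g'
```

```text
t 7.45 tcp [ 0.4794 -0.04    0.1053] toolx 67.6 rel axis in tool mm [-19.4 -27.4] F [-0.4  0.   0.1] j [-0.68  0.47  0.8   2.17 -0.53  0.7   0.09]
(914, 'line dir 148.5, mid polar 148.0 r 26.4')
start (1047, 'line dir 207.9, mid polar 210.8 r 27.1')
4.0 [(0.0039), (-0.0025), 0] 0.0465
8.0 [(0.008), (-0.0048), 0] 0.0931
12.0 [(0.0123), (-0.0067), 0] 0.1396
16.0 [(0.0166), (-0.0084), 0] 0.1862
20.0 [(0.0211), (-0.0097), 0] 0.2327
24.0 [(0.0257), (-0.0108), 0] 0.2793
27.0 [(0.0291), (-0.0113), 0] 0.3142
30.0 [(0.0326), (-0.0117), 0] 0.3491
```

Two clicks are done, with the line direction at 148.5° against 148.6° expected. Third click, using the same arc.

Call:
{"api": "carry_out", "payload": {
  "offset": [
    [0.004,-0.0025,0],
    [0.008,-0.0048,0],
    [0.0123,-0.0067,0],
    [0.0167,-0.0084,0],
    [0.0211,-0.0097,0],
    [0.0257,-0.0108,0],
    [0.0291,-0.0113,0],
    [0.0326,-0.0117,0]
  ],
  "turn": [
    [0,0,0.0465],
    [0,0,0.093],
    [0,0,0.14],
    [0,0,0.186],
    [0,0,0.233],
    [0,0,0.279],
    [0,0,0.314],
    [0,0,0.349]
  ]
}}

```text
clock: 8.25
tcp_pos: [0.4798, -0.0229, 0.1053]
orientation: [2.975, 1.008, -0.001]
contact_force: [0.5, -0.0, 0.3]
grip_width: 0.0002
```

Call:
{"api": "carry_out", "payload": {
  "offset": [
    [0,0,0],
    [0,0,0],
    [0,0,0],
    [0,0,0],
    [0,0,0]
  ],
  "turn": [
    [0,0,0],
    [0,0,0],
    [0,0,0],
    [0,0,0],
    [0,0,0]
  ]
}}

```text
clock: 8.75
tcp_pos: [0.4803, -0.0227, 0.1053]
orientation: [-2.974, -1.012, -0.0]
contact_force: [0.7, -0.3, -0.1]
grip_width: -0.0002
```

```bash
python3 - <<'E'
from h import *
f=grab('wrist','wrist8.png');state();print(line(f))
E
python3 arc.py -19.1 -27.5 4 8 12 16 19 22 25 28 | sed 's/np.float64//g'
```

```text
t 8.8 tcp [ 0.4803 -0.0227  0.1053] toolx 37.6 rel axis in tool mm [-19.3 -27.3] F [-0.2 -0.3  0.1] j [-0.81  0.54  0.94  2.17 -0.65  0.74 -0.34]
(921, 'line dir 118.5, mid polar 116.1 r 26.5')
4.0 [(0.0039), (-0.0025), 0] 0.0465
8.0 [(0.008), (-0.0048), 0] 0.0931
12.0 [(0.0123), (-0.0067), 0] 0.1396
16.0 [(0.0166), (-0.0084), 0] 0.1862
19.0 [(0.02), (-0.0094), 0] 0.2211
22.0 [(0.0234), (-0.0103), 0] 0.256
25.0 [(0.0268), (-0.011), 0] 0.2909
28.0 [(0.0303), (-0.0115), 0] 0.3258
```

Three clicks are done (118.5°). The fourth uses the same arc, which stops the finger about 9° short of the rest.

Call:
{"api": "carry_out", "payload": {
  "offset": [
    [0.004,-0.0025,0],
    [0.008,-0.0048,0],
    [0.0123,-0.0067,0],
    [0.0167,-0.0084,0],
    [0.0211,-0.0097,0],
    [0.0257,-0.0108,0],
    [0.0291,-0.0113,0],
    [0.0326,-0.0117,0]
  ],
  "turn": [
    [0,0,0.0465],
    [0,0,0.093],
    [0,0,0.14],
    [0,0,0.186],
    [0,0,0.233],
    [0,0,0.279],
    [0,0,0.314],
    [0,0,0.349]
  ]
}}

```text
clock: 9.6
tcp_pos: [0.4889, -0.0081, 0.1051]
orientation: [-3.135, -0.204, 0.002]
contact_force: [-0.4, 0.1, -0.1]
grip_width: 0.0003
```

Call:
{"api": "carry_out", "payload": {
  "offset": [
    [0,0,0],
    [0,0,0],
    [0,0,0],
    [0,0,0],
    [0,0,0],
    [0,0,0]
  ],
  "turn": [
    [0,0,0],
    [0,0,0],
    [0,0,0],
    [0,0,0],
    [0,0,0],
    [0,0,0]
  ]
}}

```text
clock: 10.2
tcp_pos: [0.4896, -0.0081, 0.1053]
orientation: [-3.135, -0.208, -0.0]
contact_force: [-0.3, -0.4, -0.7]
grip_width: 0.0001
```

Run:
```python
from h import *
f=grab('wrist','wrist9.png');state();print(line(f))
```

```text
t 10.25 tcp [ 0.4896 -0.0081  0.1053] toolx 7.6 rel axis in tool mm [-19.2 -27.2] F [-0.3 -0.1 -0.3] j [-0.91  0.63  1.07  2.16 -0.79  0.82 -0.77]
(919, 'line dir 88.7, mid polar 84.7 r 27.1')
```

The fourth click is in: 88.7° against 88.6° expected. Next I back off, lift, and go over to look at the button.

Call:
{"api": "carry_out", "payload": {
  "offset": [
    [-0.02,0,0],
    [-0.02,0,-0.1],
    [-0.02,0,-0.2],
    [-0.134,0.244,-0.28],
    [-0.134,0.244,-0.28],
    [-0.134,0.244,-0.28],
    [-0.134,0.244,-0.28],
    [-0.134,0.244,-0.28]
  ],
  "turn": [
    [0,0,0],
    [0,0,0],
    [0,0,0],
    [0,0,0],
    [0,0,0],
    [0,0,0],
    [0,0,0],
    [0,0,0]
  ]
}}

```text
clock: 11.05
tcp_pos: [0.4385, -0.1381, 0.2451]
orientation: [-3.133, -0.204, -0.001]
contact_force: [0.1, 0.9, 0.0]
grip_width: 0.0
```

Call:
{"api": "carry_out", "payload": {
  "offset": [
    [0,0,0],
    [0,0,0],
    [0,0,0]
  ],
  "turn": [
    [0,0,0],
    [0,0,0],
    [0,0,0]
  ]
}}

```text
clock: 11.35
tcp_pos: [0.4393, -0.1369, 0.2449]
orientation: [3.134, 0.21, -0.002]
contact_force: [-0.2, 0.3, 0.6]
grip_width: 0.0
```

Run:
```python
from h import *
f=grab('wrist','wrist10.png');state();print(line(f))
h=cv2.cvtColor(f['pixels'],cv2.COLOR_RGB2HSV)
m=((h[...,0]>45)&(h[...,0]<85)&(h[...,1]>120)&(h[...,2]>50)).astype(np.uint8)
n,l,st,ce=cv2.connectedComponentsWithStats(m)
for i in range(1,n):
    if st[i][4]>60: print(st[i],ce[i],plane(f,ce[i],.085))
print([(x['score'],world(f,x['xyz'])) for x in look_for('start_top','wrist')])
```

```text
t 11.4 tcp [ 0.4393 -0.1371  0.245 ] toolx 7.7 rel axis in tool mm [-86.2  94. ] F [ 0.5  0.  -0.2] j [-0.95  0.36  1.4   2.1  -0.41  1.02 -0.78]
(970, 'line dir 88.6, mid polar 85.6 r 26.1')
[ 318  102   40   41 1300] [337.25692308 121.77153846] [ 0.50512788 -0.13828259  0.085     ]
[(0.56, array([ 0.50837583, -0.13507149,  0.08607022]))]
```

View pics/wrist10.png

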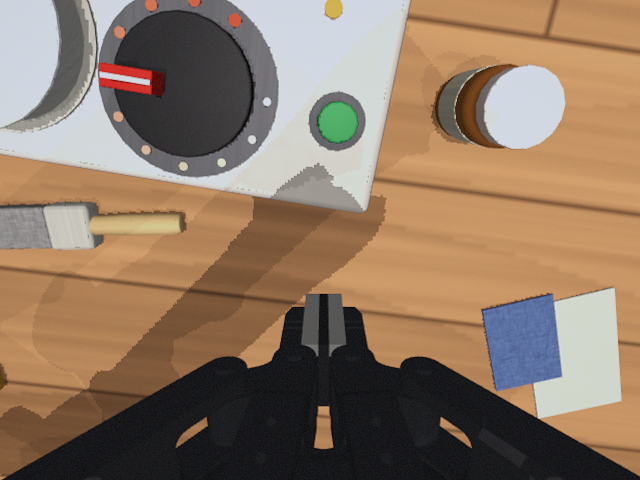

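The fin points at the pot, with its line at (100,74)–(150,82). The button is centred at (337,122), giving (0.505, -0.138); averaged with the network that is about (0.506, -0.137). Joint 3 is close to its range at 1.40 of 1.46, so I'll turn the tool back while moving over the button.

Call:
{"api": "carry_out", "payload": {
  "offset": [
    [0.132,0.019,0],
    [0.132,0.019,0],
    [0.132,0.019,0],
    [0.132,0.019,0.05],
    [0.132,0.019,0.1],
    [0.132,0.019,0.15],
    [0.132,0.019,0.2],
    [0.132,0.019,0.2]
  ],
  "turn": [
    [0,0,-0.1],
    [0,0,-0.2],
    [0,0,-0.3],
    [0,0,-0.4],
    [0,0,-0.5],
    [0,0,-0.6],
    [0,0,-0.7],
    [0,0,-0.7]
  ]
}}

```text
clock: 12.25
tcp_pos: [0.5039, -0.1378, 0.1427]
orientation: [-2.604, -1.751, 0.006]
contact_force: [-1.1, -0.1, 0.4]
grip_width: 0.0001
```

Run:
```python
from h import *
state()
```

```text
t 12.25 tcp [ 0.5039 -0.1378  0.1427] toolx 67.8 rel axis in tool mm [-100.6   32.1] F [-1.1 -0.1  0.4] j [-0.46  0.46  0.78  2.05 -0.45  0.81  0.2 ]
```

Call:
{"api": "carry_out", "payload": {
  "offset": [
    [0,0,0.05],
    [0,0,0.08],
    [0,0,0.09],
    [0,0,0.096],
    [0,0,0.1],
    [0,0,0.104],
    [0,0,0.104]
  ],
  "turn": [
    [0,0,0],
    [0,0,0],
    [0,0,0],
    [0,0,0],
    [0,0,0],
    [0,0,0],
    [0,0,0]
  ]
}}

```text
clock: 12.95
tcp_pos: [0.506, -0.1386, 0.0937]
orientation: [2.609, 1.75, 0.001]
contact_force: [-1.5, 0.9, 4.8]
grip_width: -0.0002
```

Call:
{"api": "carry_out", "payload": {
  "offset": [
    [0,0,0.002],
    [0,0,0.004],
    [0,0,0.004],
    [0,0,0.004]
  ],
  "turn": [
    [0,0,0],
    [0,0,0],
    [0,0,0],
    [0,0,0]
  ]
}}

```text
clock: 13.35
tcp_pos: [0.5062, -0.1386, 0.0927]
orientation: [-2.608, -1.75, -0.002]
contact_force: [-7.3, 2.6, 20.3]
grip_width: -0.0001
```

The force rose from 4.8 N to 20 N with the tip at 78.7 mm, so the button is on its stop. I'll release it by going straight up.

Call:
{"api": "carry_out", "payload": {
  "offset": [
    [0,0,-0.01],
    [0,0,-0.03],
    [0,0,-0.1],
    [0,0,-0.2],
    [0,0,-0.28],
    [0,0,-0.28],
    [0,0,-0.28],
    [0,0,-0.28]
  ],
  "turn": [
    [0,0,0],
    [0,0,0],
    [0,0,0],
    [0,0,0],
    [0,0,0],
    [0,0,0],
    [0,0,0],
    [0,0,0]
  ]
}}

```text
clock: 14.15
tcp_pos: [0.5054, -0.138, 0.2305]
orientation: [-2.607, -1.751, 0.001]
contact_force: [-0.5, -0.7, -0.0]
grip_width: -0.0001
```

Call:
{"api": "carry_out", "payload": {
  "offset": [
    [-0.13,0.0,-0.05],
    [-0.13,0.0,-0.05],
    [-0.13,0,-0.05],
    [-0.13,0,-0.05],
    [-0.13,0,-0.05]
  ],
  "turn": [
    [0,0,0],
    [0,0,0],
    [0,0,0],
    [0,0,0],
    [0,0,0]
  ]
}}

```text
clock: 14.65
tcp_pos: [0.4814, -0.1974, 0.2553]
orientation: [-2.606, -1.752, 0.002]
contact_force: [-0.1, -0.3, -0.4]
grip_width: -0.0002
```

Run:
```python
from h import *
f=grab('wrist','wrist11.png');state();print(line(f))
f=grab('top','top2.png')
a=cv2.imread('pics/top1.png').astype(int);b=cv2.imread('pics/top2.png').astype(int)
s=slice(160,350),slice(180,480)
print('diff')
cv2.imwrite('pics/cmp.png',np.vstack([np.hstack([a[s],b[s]]).astype(np.uint8),cv2.resize(cv2.imread('pics/wrist11.png'),(600,400))[:380]]))
```

```text
t 14.7 tcp [ 0.4815 -0.1974  0.2554] toolx 67.8 rel axis in tool mm [-164.3   33.7] F [-0.1  0.5 -0.3] j [-0.49  0.3   0.93  1.95 -0.28  1.03  0.18]Traceback (most recent call last):
  File "<stdin>", line 2, in <module>
  File "h.py", line 43, in line
    i=1+np.argmax(st[1:,4]);w=(l==i)&(h[...,1]<110)&(h[...,2]>110)
        ~~~~~~~~~^^^^^^^^^^
    return _wrapfunc(a, 'argmax', axis=axis, out=out, **kwds)
    return bound(*args, **kwds)
ValueError: attempt to get argmax of an empty sequence
```

Run:
```python
from h import *
f=grab('top','top2.png');g=grab('scene','scene2.png')
print('top',line(f));print('scene',line(g))
b=cv2.imread('pics/top2.png')[150:350,190:480];c=cv2.imread('pics/scene2.png')[100:400,150:480]
w=cv2.imread('pics/wrist11.png')
cv2.imwrite('pics/cmp.png',np.vstack([np.hstack([cv2.resize(b,(406,280)),cv2.resize(c,(394,280))]),np.hstack([cv2.resize(w,(400,300)),cv2.resize(cv2.imread('pics/scene1.png')[100:400,150:480],(400,300))])]))
```

```text
Traceback (most recent call last):
  File "h.py", line 43, in line
    i=1+np.argmax(st[1:,4]);w=(l==i)&(h[...,1]<110)&(h[...,2]>110)
        ~~~~~~~~~^^^^^^^^^^
ValueError: attempt to get argmax of an empty sequence
```

Run:
```python
import cv2,numpy as np
b=cv2.imread('pics/top2.png')[150:350,190:480];c=cv2.imread('pics/scene2.png')[100:400,150:480]
w=cv2.imread('pics/wrist11.png')
cv2.imwrite('pics/cmp.png',np.vstack([np.hstack([cv2.resize(b,(406,280)),cv2.resize(c,(394,280))]),np.hstack([cv2.resize(w,(400,300)),cv2.resize(cv2.imread('pics/scene1.png')[100:400,150:480],(400,300))])]))
```

View pics/cmp.png

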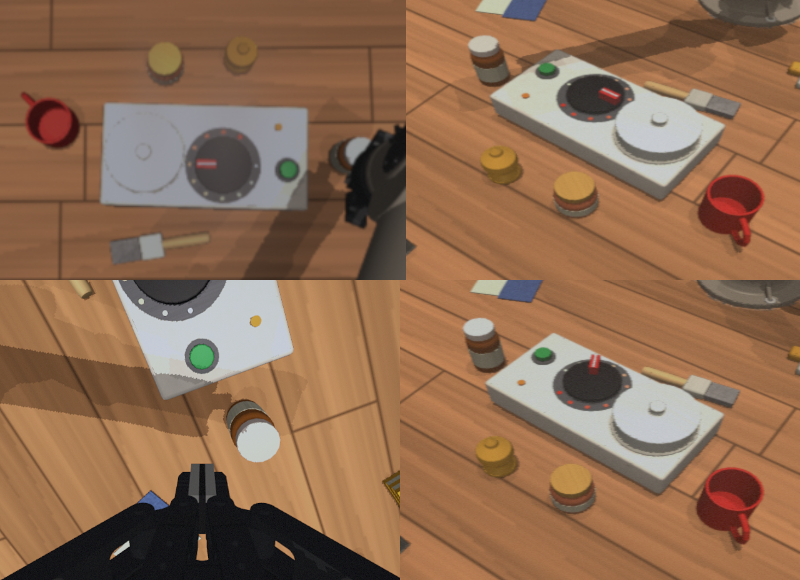

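The fin at (206,163) in the top crop points to the pot (fourth click), the button stands up, and all the loose things are where they were. The robot is clear of everything, so I'm handing in.

```bash
python3 -c "
from h import *
state();print(r.hand_in())"
```

```text
t 14.8 tcp [ 0.4815 -0.1976  0.2557] toolx 67.8 rel axis in tool mm [-164.5   33.9] F [0.4 0.3 0.9] j [-0.49  0.29  0.93  1.95 -0.28  1.03  0.18]
the job is handed in; nothing more can be done
None
```

The dial is turned four clicks clockwise and the start button was pressed right down and let go. I handed the job in at 14.8 s.

- **Dial:** I pushed the fin from behind with the closed fingertips, one click at a time, stopping about 9° short of each rest so the spring finished the click. The fin's white line went from 207.9° at the start (208.6° by an earlier hand reading of the picture) to about 179°, 148.5°, 118.5° and 88.7°; the fourth rest was expected at 88.6°. It still read 88.6° after I backed off.
- **Button:** The fingertips pressed to 78.7 mm, about 6.3 mm below its rest height. The force rose from 4.8 to 20 N at the stop, and the button came back up when released.
- **Last checks:** The final top and scene pictures show the fin pointing at the pot, the button up, and the lid, jars, mug, brush and finial in place by eye. The robot was clear, with contact force near zero.
- **Check that failed:** My numeric fin-angle check did not work on the last wrist and top pictures: the fin was out of the wrist view, and no fin pixels passed my colour threshold in the top picture. The last numeric reading is therefore the one from before the button press; after it I confirmed the fin by eye.

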